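Get the short capsule out from behind the tall ones and onto the warmer

ROBOT

A 6-joint arm with a two-finger parallel gripper is mounted at the origin on the work surface. World frame = base frame: x ahead of the robot, y to its left, z up, the work surface at z = 0. Lengths are in m, angles in rad, forces in N, time in s.
With the tool pointing down it reaches from about 0.275 to 0.875 m from the base axis. Payload 12.5 kg.
Tool frame: the origin (TCP) lies at the very end of the fingers, on their centre line; the grasp point (between the pads) lies 19 mm behind it (robot.grip_point_offset is the distance from the TCP to the grasp point, in m); z points along the fingers, y is the line along which they close (so a half turn about z gives the same grasp; the last joint's range is limited). The gripper opens to 85 mm and grips with 20 to 120 N. Pads are 22 mm wide; open, the fingers measure 114 mm over their backs; the gripper's body (76 mm by 85 mm) begins 54 mm behind the grasp point. The pads swing forward as they close: fully open they stand 13 mm farther back than shut.
Start: joints at [-1.293, 0.351, 1.652, -0, 1.139, -0.085], TCP at [0.195, -0.514, 0.231] pointing down, gripper open.
Joint ranges: [-2.75, 2.75], [-0.79, 2.1], [0.01, 2.65], [-1.57, 4.71], [0.07, 3.14], [-2.87, 2.87]. Speed limits (rad/s): [2.22, 2.22, 2.79, 3.14, 3.14, 3.14].

INTERFACE

Orientations are given as a unit quaternion [x, y, z, w].
In Python, from cell import monitor, optics, robot, spot_in, regions_of gives the robot as it stands.
- The arm moves only by the tool play_rows, never from a script. Its argument "plan" is a list of rows, each a list of 2 entries, a list of its own where there are three numbers: the shift along the world's x, y, z in units of 50 mm (1.0 is 50 mm), then the turn, a rotation vector about the world's x, y, z in units of 5 degrees (1.0 is 5 degrees). A call has 1 to 10 rows; each row shifts and turns the commanded pose from where the row before left it; what a row does not reach is not made up. A row lasts 1/10 s, in which the tool goes at most 50 mm and 8.59 degrees, less where a joint would pass 70% of its speed; a pose out of reach is approached as far as the arm can. A call is refused whole if a number of a shift passes 1 or a number of a turn 1, either way. A call with a gripper value outside its range is refused whole. "gripper" is the closure in counts, from 0 (fully open) to 255 (shut), set as the call begins (left out, the last holds). The fingers move at their own pace and stop on an object; "force" is the grip in N (left out, the last holds). Time passes only in rows, so rows that do not move let the fingers close. It gives the time, the measured TCP pose, the force, the opening and the grip force at its end, in the units of the state.
- monitor.get_obs(): the state, without advancing time (a new reading comes with each control period).
- optics.capture(name): name is "scene" or "top" or "wrist"; returns a dict with "pixels" (384x512x3 uint8, red, green, blue), "mtx" (3x3 intrinsics, pixels), "T" (4x4, takes a point from camera to world coordinates). Camera axes: x right, y down, z forward; pixel columns grow to the right and rows downward; lengths in m; the calibration is good to about 2 mm. The wrist camera is an equidistant fisheye: a pixel r from the principal point sees the ray r / f radians off the axis. A picture is of the moment at which its call begins. There is no depth.
- robot.close_job(): hands the job in; it is judged then, once.
Trained networks look in the newest picture that a camera, given by its name, has taken for a name from the list of things; names that differ only in an ending like _2 or _b are one class to them, and where a whole thing is asked for, a point or a joint stands for the part that bears it (a point fixed in the world has none). Each returns a list of dicts, best first, with "score" (0 to 1); they miss things now and then, are a little off and sometimes report something else, mostly with a low value. They report only what shows in the picture. A call takes as long as a camera call.
- spot_in(camera, query): "position" ([column, row] in pixels, amid what is visible of it).
- regions_of(camera, query): "pixels" (384x512 bool, what is visible of it) and "position" ([column, row] in pixels, amid what is visible of it).
The state is a dict: "time": time; "joints": joint angles; "qvel": joint speeds; "tau": joint torques, N m; "tcp_pos": TCP position; "ee_rot": TCP orientation; "wrist_force": force on the tool from outside, world axes, zero at the start; "wrist_torque": the same for the moment, N m; "gripper_width": finger opening in m; "gripper_force": force on a finger pad.
Only numpy, scipy, OpenCV 4.12 (cv2) and the standard library are available. Lean on these libraries where they do the work, as an engineer would, in place of code of your own. Each camera call takes 0.05 s, during which the arm holds its last target. There are 200 camera calls.

TASK

Clear the three tall capsules out of the rack, each onto the round mat that matches its lid colour, leaving the short green-lidded capsule where it is. With all three standing on their mats, set the green one upright in the middle of the steel warmer plate, and only then put each tall capsule back upright on the very rack spot it came from. Let go of everything, and do not tip any capsule over or shift the glass beaker.

Things in the scene. Friction and masses are not known exactly. Their poses are not given: they have to be found in the camera images.
- cap_orange: Tall upright food-printer capsule: a white plain cylinder 50 mm in diameter with an orange lid (the top 20 mm, same diameter), 115 mm high in all, about 0.2 kg. Loose; at the start it stands in the rack on one of the three outer spots. Origin at the centre of its underside, z up along its axis.
- cap_blue: Tall upright food-printer capsule: a white plain cylinder 50 mm in diameter with a blue lid (the top 20 mm, same diameter), 115 mm high in all, about 0.2 kg. Loose; at the start it stands in the rack on one of the three outer spots. Origin at the centre of its underside, z up along its axis.
- cap_yellow: Tall upright food-printer capsule: a white plain cylinder 50 mm in diameter with a yellow lid (the top 20 mm, same diameter), 115 mm high in all, about 0.2 kg. Loose; at the start it stands in the rack on one of the three outer spots. Origin at the centre of its underside, z up along its axis.
- cap_green: Short upright capsule: a white plain cylinder 48 mm in diameter with a green lid (the top 20 mm, same diameter), 55 mm high in all, about 0.1 kg. Loose; at the start it stands on the rack's middle spot, hemmed in by the tall capsules (12.5 mm gaps). Origin at the centre of its underside, z up along its axis.
- mat_orange: Round flat orange mat fixed on the bench, 80 mm in diameter, 3 mm thick: the parking spot of the orange-lidded capsule. Empty at the start. Origin at the centre of its underside, so its top is 3 mm above the origin.
- mat_blue: Round flat blue mat fixed on the bench, 80 mm in diameter, 3 mm thick: the parking spot of the blue-lidded capsule. Empty at the start. Origin at the centre of its underside, so its top is 3 mm above the origin.
- mat_yellow: Round flat yellow mat fixed on the bench, 80 mm in diameter, 3 mm thick: the parking spot of the yellow-lidded capsule. Empty at the start. Origin at the centre of its underside, so its top is 3 mm above the origin.
- warmer: Capsule warmer fixed on the bench: a black round puck 90 mm in diameter with a round steel plate 80 mm in diameter on top. The plate's top is 45 mm above the bench. Origin at the centre of its underside. z up.
- rack: Black flat rack fixed on the bench, its top 6 mm above it. Origin on the bench under the middle spot; x points away from the robot to a white back rail (45 mm high, near face 77 mm from the middle), y to the left. Three outer spots, ringed in grey, 62 mm from the middle: in front (-x), left (+y), right (-y); which tall capsule is on which varies.
- beaker: Empty glass beaker standing beyond the rack, 68 mm in diameter, 90 mm high, loose: leave it alone. Origin at the centre of its underside, z up.

How it is judged:
On the way, in this order (a step that is already met when the one before it is completed fails the run):
1. the three tall capsules stand released on the mats of their own colours, the green one not yet shifted (horizontal distance between cap_orange and mat_orange below 0.016 m and height (world z) of each of cap_orange, cap_blue, cap_yellow below 0.008 m and linear speed of each of cap_orange, cap_blue, cap_yellow below 0.02 m/s and angle between each of cap_orange, cap_blue, cap_yellow's own z axis and vertical below 0.1 rad and contact force between the fingers and cap_orange below 0.2 N and horizontal distance between cap_blue and mat_blue below 0.016 m and contact force between the fingers and cap_blue below 0.2 N and horizontal distance between cap_yellow and mat_yellow below 0.016 m and contact force between the fingers and cap_yellow below 0.2 N and distance of cap_green from where it was at the start of the episode below 0.03 m), for 0.2 s.
2. the green capsule stands released on the warmer plate while the tall ones are still on their mats (horizontal distance between cap_green and warmer below 0.016 m and z of cap_green in the frame of warmer between 0.04 and 0.05 m and linear speed of each of cap_green, cap_orange, cap_blue, cap_yellow below 0.02 m/s and angle between each of cap_green, cap_orange, cap_blue, cap_yellow's own z axis and vertical below 0.1 rad and contact force between the fingers and cap_green below 0.2 N and horizontal distance between cap_orange and mat_orange below 0.016 m and height (world z) of each of cap_orange, cap_blue, cap_yellow below 0.008 m and contact force between the fingers and cap_orange below 0.2 N and horizontal distance between cap_blue and mat_blue below 0.016 m and contact force between the fingers and cap_blue below 0.2 N and horizontal distance between cap_yellow and mat_yellow below 0.016 m and contact force between the fingers and cap_yellow below 0.2 N), for 0.2 s.
At the end, for the whole second after the job is handed in: The green capsule stands upright on the warmer plate within 16 mm of its centre; each tall capsule stands upright within 15 mm of where it stood at the start; the beaker is within 20 mm of its start; all are released and at rest (horizontal distance between cap_green and warmer below 0.016 m and z of cap_green in the frame of warmer between 0.04 and 0.05 m and linear speed of each of cap_green, cap_orange, cap_blue, cap_yellow below 0.02 m/s and angle between each of cap_green, cap_orange, cap_blue, cap_yellow's own z axis and vertical below 0.1 rad and contact force between the fingers and cap_green below 0.2 N and distance of each of cap_orange, cap_blue, cap_yellow from where it was at the start of the episode below 0.015 m and contact force between the fingers and cap_orange below 0.2 N and contact force between the fingers and cap_blue below 0.2 N and contact force between the fingers and cap_yellow below 0.2 N and distance of beaker from where it was at the start of the episode below 0.02 m); the robot touches nothing.
It fails at once if the orange capsule is tipped over (angle between cap_orange's own z axis and vertical above 0.7 rad).
It fails at once if the blue capsule is tipped over (angle between cap_blue's own z axis and vertical above 0.7 rad).
It fails at once if the yellow capsule is tipped over (angle between cap_yellow's own z axis and vertical above 0.7 rad).
It fails at once if the green capsule is tipped over (angle between cap_green's own z axis and vertical above 0.7 rad).
It fails at once if the beaker is shifted or tipped (distance of beaker from where it was at the start of the episode above 0.02 m or angle between beaker's own z axis and vertical above 0.4 rad).
It also fails if it takes over 128 s, if anything falls off the work surface, if the arm or the gripper's body presses on something with over 40 N, if the wrist force passes 120 N, or if a joint passes its speed limit or range.

## Working session

There is one attempt and no reset: what is moved stays moved. The work goes in short steps, Python scripts to look and compute and a tool call to move; the robot and the scene stay as the last step left them, time stands still between calls to the robot, and variables do not carry over. Pictures are saved under pics/ and viewed, at most 14 in all, crops included, and the job is handed in when it is done.

Besides the shell and the picture viewer there is one more tool, called after "Request:" as name(argument=value, ...), one argument or row to a line, values as JSON. play_rows: Moves the arm, as the interface text tells. Its arguments: {"type":"object","properties":{"plan":{"type":"array"},"gripper":{"type":"number"},"force":{"type":"number"}},"required":["plan"]}

```bash
mkdir -p pics; ls
python3 - <<'E'
from cell import monitor, optics, robot, spot_in, regions_of
import cv2,numpy as np
print(monitor.get_obs())
for c in ["scene","top"]:
    d=optics.capture(c); cv2.imwrite(f"pics/{c}0.png",d["pixels"][:,:,::-1]); print(c,d["mtx"].round(1).tolist(),d["T"].round(3).tolist())
    for q in ["cap_orange","cap_blue","cap_yellow","cap_green","mat_orange","mat_blue","mat_yellow","warmer","rack","beaker"]:
        print(q,[(np.round(r["position"],1).tolist(),round(r["score"],2)) for r in spot_in(c,q)[:3]])
E
```

```text
pics
{'time': 0.0, 'joints': array([-1.29261629e+00,  3.51226181e-01,  1.65242543e+00, -1.49933602e-06,
        1.13912485e+00, -8.45980162e-02]), 'qvel': array([-0.0015255 , -0.00166032,  0.00051216, -0.0008349 , -0.00143612,
       -0.00011138]), 'tau': array([ 4.10478551e-04, -5.06104946e+01, -2.91405094e+01, -4.61964009e-05,
        4.61565607e-03,  1.45191763e-05]), 'tcp_pos': array([ 0.1951116 , -0.51386784,  0.23076343]), 'ee_rot': array([ 9.83593838e-01,  1.80396262e-01, -5.78791301e-05, -5.89068066e-04]), 'wrist_force': array([ 1.17623757, -0.56721579,  0.5674308 ]), 'wrist_torque': array([ 0.04511393, -0.02373461, -0.02925044]), 'gripper_force': 0.0, 'gripper_width': 0.08514953611330775}
scene [[436.5, 0.0, 253.1], [0.0, 436.5, 189.3], [0.0, 0.0, 1.0]] [[0.453, 0.491, -0.744, 1.284], [0.891, -0.26, 0.371, -0.367], [-0.011, -0.832, -0.555, 0.584], [0.0, 0.0, 0.0, 1.0]]
cap_orange [([246.6, 177.2], 0.74)]
cap_blue [([250.5, 146.2], 0.82)]
cap_yellow [([289.1, 159.3], 0.61)]
cap_green [([267.6, 180.1], 0.81), ([130.4, 255.6], 0.35)]
mat_orange [([122.4, 194.2], 0.68)]
mat_blue [([133.3, 258.2], 0.86)]
mat_yellow [([334.7, 150.4], 0.62), ([287.1, 158.7], 0.27), ([252.3, 146.8], 0.18)]
warmer [([364.3, 170.0], 0.69)]
rack [([267.5, 201.5], 0.87), ([253.2, 145.2], 0.19)]
beaker [([302.2, 237.5], 0.63)]
top [[355.3, 0.0, 257.4], [0.0, 355.3, 191.6], [0.0, 0.0, 1.0]] [[0.013, -0.976, 0.219, 0.395], [-1.0, -0.013, 0.003, 0.017], [-0.0, -0.219, -0.976, 0.955], [0.0, 0.0, 0.0, 1.0]]
cap_orange [([269.0, 206.7], 0.58)]
cap_blue [([251.3, 239.4], 0.9)]
cap_yellow [([218.7, 219.0], 0.84)]
cap_green [([243.5, 219.4], 0.8)]
mat_orange [([362.7, 273.3], 0.71)]
mat_blue [([367.1, 192.6], 0.68)]
mat_yellow [([144.2, 265.9], 0.7)]
warmer [([268.5, 127.3], 0.45)]
rack [([240.8, 233.4], 0.85)]
beaker [([268.5, 128.5], 0.69)]
```

View pics/top0.png

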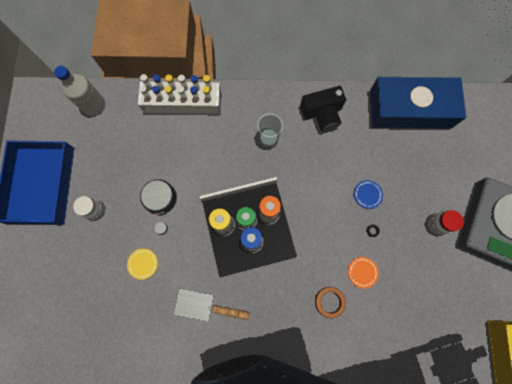

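View pics/scene0.png

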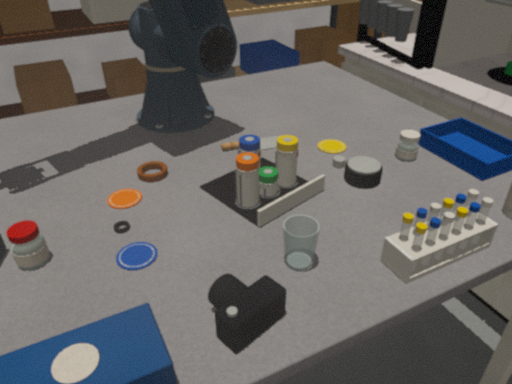

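The top view shows the yellow lid at (219,219), blue at (251,238), orange at (270,206) and green at (246,216). The mats are at (363,272) orange, (368,194) blue and (143,264) yellow. The warmer is at (158,197), so the network's warmer hit in the top view was really the beaker, which is at (269,130). The scene view agrees with this layout. Next I'll measure positions.

```bash
cat > h.py <<'E'
from cell import monitor, optics, robot, spot_in, regions_of
import cv2,numpy as np
def ray_z(cam,px,z):
    d=cam; K=d["mtx"];T=d["T"]
    r=T[:3,:3]@np.linalg.inv(K)@[px[0],px[1],1]; return (T[:3,3]+r*(z-T[2,3])/r[2])[:2]
def proj(cam,P):
    T=cam["T"]; c=(np.asarray(P)-T[:3,3])@T[:3,:3]; u=c@cam["mtx"].T; return u[:,:2]/u[:,2:]
HUE={"orange":(5,17),"blue":(105,125),"yellow":(21,34),"green":(45,85)}
def blob(cam,name,near,sat=130,rad=25):
    hsv=cv2.cvtColor(cam["pixels"],cv2.COLOR_RGB2HSV); lo,hi=HUE[name]
    m=cv2.inRange(hsv,(lo,sat,70),(hi,255,255))
    w=np.zeros_like(m); cv2.circle(w,tuple(int(v) for v in near),rad,255,-1); m&=w
    n,l,s,c=cv2.connectedComponentsWithStats(m); i=1+np.argmax(s[1:,4]); return c[i],s[i,4]
def fit(cam,px,r,z0,z1):
    """centre xy of a vertical cylinder r, z0..z1, whose silhouette centroid is px"""
    a=np.linspace(0,2*np.pi,60); xy=ray_z(cam,px,(z0+z1)/2)
    for _ in range(8):
        C=np.c_[xy[0]+r*np.cos(a),xy[1]+r*np.sin(a)]
        h=cv2.convexHull(np.float32(proj(cam,np.r_[np.c_[C,0*a+z0],np.c_[C,0*a+z1]])))
        m=cv2.moments(h); c=np.array([m["m10"],m["m01"]])/m["m00"]; n=cv2.contourArea(h)
        xy=xy+ray_z(cam,px,(z0+z1)/2)-ray_z(cam,c,(z0+z1)/2)
    return xy,n
def caps(cam,near,z=0.006):
    for k,p in near.items():
        c,n=blob(cam,k,p); g=k=="green"; H=z+(.055 if g else .115)
        xy,m=fit(cam,c,.024 if g else .025,H-.02,H); print("cap",k,xy.round(4),"area",n,round(m))
E
python3 - <<'E'
from h import *
t=optics.capture("top"); s=optics.capture("scene")
print("TOP");caps(t,{"orange":(270,206),"blue":(251,238),"yellow":(219,219),"green":(246,216)})
for k,p in {"orange":(363,272),"blue":(368,194),"yellow":(143,264)}.items():
    c,n=blob(t,k,p); xy,m=fit(t,c,.04,0,.003); print("mat",k,xy.round(4),n,round(m))
print("SCENE");caps(s,{"orange":(247,160),"blue":(250,142),"yellow":(287,142),"green":(268,174)})
for k,p in {"orange":(125,198),"blue":(137,256),"yellow":(332,146)}.items():
    c,n=blob(s,k,p); xy,m=fit(s,c,.04,0,.003); print("mat",k,xy.round(4),n,round(m))
for c,cam in (("top",t),("scene",s)):
    for r in regions_of(c,"warmer")[:2]:
        m=r["pixels"]; px=np.argwhere(m).mean(0)[::-1]; xy,a=fit(cam,px,.045,0,.045); print(c,"warmer",xy.round(4),m.sum(),round(a),r["score"])
    for r in regions_of(c,"beaker")[:1]:
        m=r["pixels"]; px=np.argwhere(m).mean(0)[::-1]; xy,a=fit(cam,px,.034,0,.09); print(c,"beaker",xy.round(4),m.sum(),round(a),r["score"])
cv2.imwrite("pics/crop.png",cv2.resize(t["pixels"][100:290,120:390,::-1],None,fx=2.9,fy=2.9,interpolation=cv2.INTER_CUBIC))
E
```

```text
TOP
cap orange [ 0.5497 -0.0103] area 322 364
cap blue [0.4727 0.0335] area 286 370
cap yellow [0.5167 0.1102] area 325 372
cap green [0.533 0.05 ] area 185 295
mat orange [ 0.3972 -0.259 ] 719 762
mat blue [ 0.6056 -0.2837] 493 663
mat yellow [0.4119 0.3208] 656 751
SCENE
cap orange [ 0.5458 -0.0118] area 309 396
cap blue [0.4609 0.0347] area 102 327
cap yellow [0.5136 0.1073] area 247 337
cap green [0.5209 0.0533] area 102 323
mat orange [ 0.3927 -0.2609] 494 555
mat blue [ 0.6003 -0.2852] 467 920
mat yellow [0.4085 0.3183] 297 328
top warmer [0.5873 0.285 ] 1003 1063 0.56
top beaker [ 0.7722 -0.0106] 620 780 0.97
scene beaker [ 0.7609 -0.0083] 1722 2008 0.76
```

View pics/crop.png

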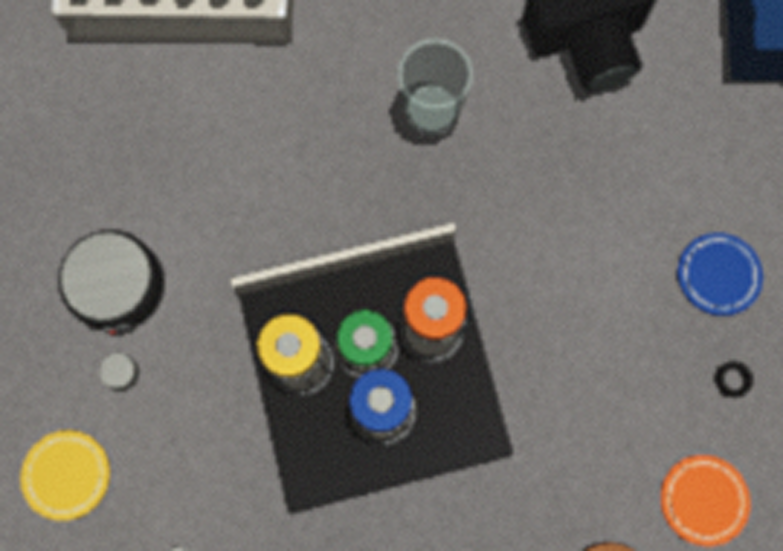

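The crop confirms the warmer plate centre at crop pixel (107,277), which is (157,195.5) in the top image. The rack geometry fits: midpoint at (0.533,0.050), yaw 15.3°, and the green and blue capsules fall exactly where it predicts. Now I'll move above the orange capsule.

Request:
play_rows(
  plan=[
    [[0.44,0.63,0],[0,0,-0.55]],
    [[0.44,0.63,0],[0,0,-0.55]],
    [[0.44,0.63,0],[0,0,0]],
    [[0.44,0.63,0],[0,0,0]],
    [[0.44,0.63,0],[0,0,0]],
    [[0.44,0.63,0],[0,0,0]],
    [[0.44,0.63,0],[0,0,0]],
    [[0.44,0.63,0],[0,0,0]],
  ],
  gripper=0,
  force=50,
)

```text
time: 2.2
tcp_pos: [0.3719, -0.2608, 0.2315]
ee_rot: [0.991, 0.133, 0.0, 0.0]
wrist_force: [0.3, -1.0, -0.0]
gripper_width: 0.0848
gripper_force: 0.0
```

Request:
play_rows(
  plan=[
    [[0.44,0.63,0],[0,0,0]],
    [[0.44,0.63,0],[0,0,0]],
    [[0.44,0.63,0],[0,0,0]],
    [[0.44,0.63,0],[0,0,0]],
    [[0.44,0.63,0],[0,0,0]],
    [[0.44,0.63,0],[0,0,0]],
    [[0.44,0.63,0],[0,0,0]],
    [[0.44,0.63,0],[0,0,0]],
    [[0,0,0],[0,0,0]],
  ],
)

```text
time: 3.1
tcp_pos: [0.5488, -0.0071, 0.2311]
ee_rot: [0.991, 0.135, 0.0, -0.0]
wrist_force: [-0.7, -1.2, 1.0]
gripper_width: 0.0852
gripper_force: 0.0
```

Run:
```python
from h import *
o=monitor.get_obs(); print(o["tcp_pos"],o["ee_rot"],o["joints"])
t=optics.capture("top"); print("warmer plate",ray_z(t,(156.9,195.5),.045))
w=optics.capture("wrist"); cv2.imwrite("pics/w0.png",w["pixels"][:,:,::-1]); print(w["mtx"].round(1).tolist(),w["T"].round(3).tolist())
K=w["mtx"];T=w["T"]
def fray(px,z):
    v=np.array([(px[0]-K[0,2])/K[0,0],(px[1]-K[1,2])/K[1,1]]); th=np.hypot(*v)
    d=T[:3,:3]@np.r_[v/th*np.sin(th),np.cos(th)]; return (T[:3,3]+d*(z-T[2,3])/d[2])[:2]
for q,z in (("cap_orange",.111),("cap_blue",.111),("cap_yellow",.111),("cap_green",.051),("mat_blue",.003),("mat_orange",.003)):
    for r in regions_of("wrist",q)[:1]: print(q,np.round(r["position"]),round(r["score"],2),fray(r["position"],z).round(4))
```

```text
[ 0.5488396  -0.00714276  0.23111341] [ 9.90903847e-01  1.34570977e-01  3.95739174e-04 -2.48453072e-04] [-9.81549975e-02  3.48550105e-01  1.65535647e+00  7.34323956e-04
  1.13703092e+00  1.20237191e+00]
warmer plate [0.58528498 0.28241933]
[[297.3, 0.0, 260.4], [0.0, 297.3, 195.5], [0.0, 0.0, 1.0]] [[0.267, -0.929, -0.257, 0.613], [-0.964, -0.257, -0.071, 0.01], [0.0, 0.267, -0.964, 0.373], [0.0, 0.0, 0.0, 1.0]]
cap_orange [264. 188.] 0.94 [ 0.5509 -0.0103]
cap_blue [205. 241.] 0.91 [0.4849 0.0306]
cap_yellow [144. 184.] 0.77 [0.5246 0.1004]
cap_green [207. 178.] 0.71 [0.5315 0.0491]
mat_blue [450. 185.] 0.86 [ 0.6058 -0.2838]
mat_orange [230. 145.] 0.64 [0.5675 0.0367]
```

Request:
play_rows(
  plan=[
    [[0,-0.07,-0.6],[0,0,0]],
    [[0,0,-0.7],[0,0,0]],
    [[0,0,-0.7],[0,0,0]],
    [[0,0,-0.6],[0,0,0]],
    [[0,0,-0.4],[0,0,0]],
    [[0,0,-0.08],[0,0,0]],
    [[0,0,0],[0,0,0]],
  ],
)

```text
time: 4.2
tcp_pos: [0.5472, -0.014, 0.0774]
ee_rot: [0.991, 0.133, -0.0, -0.0]
wrist_force: [1.3, 0.7, 0.2]
gripper_width: 0.0855
gripper_force: 0.0
```

Request:
play_rows(
  plan=[
    [[0,0,0],[0,0,0]],
    [[0,0,0],[0,0,0]],
    [[0,0,0],[0,0,0]],
    [[0,0,0],[0,0,0]],
    [[0,0,0],[0,0,0]],
    [[0,0,0],[0,0,0]],
    [[0,0,0],[0,0,0]],
    [[0,0,0],[0,0,0]],
  ],
  gripper=255,
  force=40,
)

```text
time: 5.0
tcp_pos: [0.5478, -0.0135, 0.0784]
ee_rot: [0.991, 0.133, 0.001, 0.0]
wrist_force: [-0.3, 1.6, 6.3]
gripper_width: 0.0492
gripper_force: 40.2
```

Request:
play_rows(
  plan=[
    [[0,0,0.3],[0,0,0]],
    [[0,0,0.6],[0,0,0]],
    [[0,0,0.7],[0,0,0]],
    [[0,0,0.7],[0,0,0]],
    [[0,0,0.5],[0,0,0]],
    [[0,0,0.2],[0,0,0]],
    [[-0.1,-0.17,0],[0,0,0]],
  ],
)

```text
time: 5.7
tcp_pos: [0.5426, -0.0219, 0.2281]
ee_rot: [0.991, 0.133, 0.001, 0.0]
wrist_force: [0.0, 0.2, -3.5]
gripper_width: 0.0493
gripper_force: 42.0
```

Request:
play_rows(
  plan=[
    [[-0.2,-0.35,0],[0,0,0]],
    [[-0.35,-0.55,0],[0,0,0]],
    [[-0.4,-0.65,0],[0,0,0]],
    [[-0.4,-0.65,0],[0,0,0]],
    [[-0.4,-0.65,0],[0,0,0]],
    [[-0.4,-0.65,0],[0,0,0]],
    [[-0.35,-0.55,0],[0,0,0]],
    [[-0.25,-0.4,0],[0,0,0]],
    [[-0.17,-0.3,0],[0,0,0]],
    [[0,0,0],[0,0,0]],
  ],
)

```text
time: 6.7
tcp_pos: [0.3944, -0.2608, 0.2257]
ee_rot: [0.991, 0.132, -0.001, -0.001]
wrist_force: [0.1, 0.5, -2.8]
gripper_width: 0.0493
gripper_force: 41.9
```

Request:
play_rows(
  plan=[
    [[0,0,-0.3],[0,0,0]],
    [[0,0,-0.6],[0,0,0]],
    [[0,0,-0.7],[0,0,0]],
    [[0,0,-0.6],[0,0,0]],
    [[0,0,-0.4],[0,0,0]],
    [[0,0,-0.2],[0,0,0]],
    [[0,0,-0.15],[0,0,0]],
    [[0,0,-0.08],[0,0,0]],
    [[0,0,0],[0,0,0]],
    [[0,0,0],[0,0,0]],
  ],
)

```text
time: 7.7
tcp_pos: [0.3965, -0.2599, 0.0764]
ee_rot: [0.991, 0.133, 0.0, 0.0]
wrist_force: [-0.6, -0.1, -2.2]
gripper_width: 0.049
gripper_force: 42.1
```

Request:
play_rows(
  plan=[
    [[0,0,-0.03],[0,0,0]],
    [[0,0,0],[0,0,0]],
    [[0,0,0],[0,0,0]],
  ],
)

```text
time: 8.0
tcp_pos: [0.3967, -0.2599, 0.0754]
ee_rot: [0.991, 0.133, 0.001, 0.001]
wrist_force: [-2.2, 2.0, 8.7]
gripper_width: 0.0491
gripper_force: 42.9
```

Request:
play_rows(
  plan=[
    [[0,0,0],[0,0,0]],
    [[0,0,0],[0,0,0]],
    [[0,0,0],[0,0,0]],
    [[0,0,0],[0,0,0]],
    [[0,0,0],[0,0,0]],
    [[0,0,0],[0,0,0]],
    [[0,0,0],[0,0,0]],
  ],
  gripper=0,
)

```text
time: 8.7
tcp_pos: [0.3962, -0.2597, 0.0743]
ee_rot: [0.991, 0.133, -0.0, -0.0]
wrist_force: [-0.1, 0.8, -0.0]
gripper_width: 0.0853
gripper_force: 0.0
```

Request:
play_rows(
  plan=[
    [[0,0,0.3],[0,0,0]],
    [[0,0,0.6],[0,0,0]],
    [[0,0,0.7],[0,0,0]],
    [[0,0,0.7],[0,0,0]],
    [[0,0,0.5],[0,0,0]],
    [[0,0,0.2],[0,0,0]],
    [[0,0,0.06],[0,0,0]],
  ],
)

```text
time: 9.4
tcp_pos: [0.3964, -0.2598, 0.2277]
ee_rot: [0.991, 0.133, 0.0, 0.0]
wrist_force: [0.6, 0.1, -0.3]
gripper_width: 0.0855
gripper_force: 0.0
```

Run:
```python
from h import *
t=optics.capture("top"); cv2.imwrite("pics/t1.png",t["pixels"][:,:,::-1]); 
print(spot_in("top","cap_orange")[:2]); caps(t,{"blue":(251,238),"yellow":(219,219),"green":(246,216)})
```

```text
[{'position': [366.4, 268.6], 'score': 0.68}]
cap blue [0.4727 0.0337] area 286 370
cap yellow [0.5168 0.1103] area 322 372
cap green [0.533 0.05 ] area 190 295
```

View pics/t1.png

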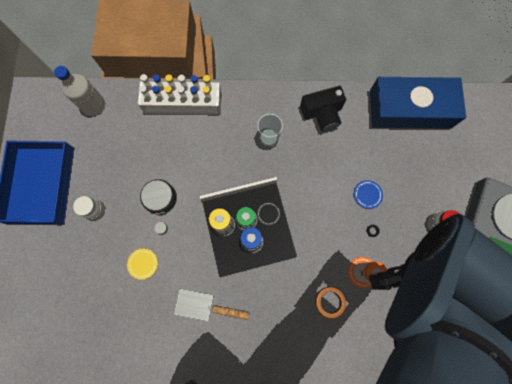

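Orange stands on its mat at (366,268), and the rack's right ring is empty. Next is blue.

Request:
play_rows(
  plan=[
    [[0.08,0.3,0],[0,0,0]],
    [[0.13,0.5,0],[0,0,0]],
    [[0.18,0.7,0],[0,0,0]],
    [[0.2,0.75,0],[0,0,0]],
    [[0.2,0.75,0],[0,0,0]],
    [[0.2,0.75,0],[0,0,0]],
    [[0.18,0.7,0],[0,0,0]],
    [[0.15,0.6,0],[0,0,0]],
    [[0.13,0.5,0],[0,0,0]],
    [[0.07,0.3,0],[0,0,0]],
  ],
)

```text
time: 10.5
tcp_pos: [0.4719, 0.0345, 0.2256]
ee_rot: [0.991, 0.134, -0.001, -0.0]
wrist_force: [0.7, -0.6, -0.2]
gripper_width: 0.0853
gripper_force: 0.0
```

Request:
play_rows(
  plan=[
    [[0,0,-0.3],[0,0,0]],
    [[0,0,-0.6],[0,0,0]],
    [[0,0,-0.7],[0,0,0]],
    [[0,0,-0.7],[0,0,0]],
    [[0,0,-0.5],[0,0,0]],
    [[0,0,-0.2],[0,0,0]],
    [[0,0,0],[0,0,0]],
  ],
)

```text
time: 11.2
tcp_pos: [0.4711, 0.0328, 0.0757]
ee_rot: [0.991, 0.133, -0.002, -0.0]
wrist_force: [0.0, -0.1, -0.2]
gripper_width: 0.0852
gripper_force: 0.0
```

Request:
play_rows(
  plan=[
    [[0,0,0],[0,0,0]],
    [[0,0,0],[0,0,0]],
    [[0,0,0],[0,0,0]],
    [[0,0,0],[0,0,0]],
    [[0,0,0],[0,0,0]],
    [[0,0,0],[0,0,0]],
    [[0,0,0],[0,0,0]],
    [[0,0,0],[0,0,0]],
  ],
  gripper=255,
  force=40,
)

```text
time: 12.0
tcp_pos: [0.4729, 0.0328, 0.0785]
ee_rot: [0.991, 0.133, 0.001, 0.0]
wrist_force: [-0.8, 0.0, 4.5]
gripper_width: 0.0492
gripper_force: 40.9
```

Request:
play_rows(
  plan=[
    [[0,0,0.3],[0,0,0]],
    [[0,0,0.6],[0,0,0]],
    [[0,0,0.7],[0,0,0]],
    [[0,0,0.7],[0,0,0]],
    [[0,0,0.5],[0,0,0]],
    [[0,0,0.2],[0,0,0]],
  ],
)

```text
time: 12.6
tcp_pos: [0.473, 0.0328, 0.2301]
ee_rot: [0.991, 0.133, 0.002, 0.0]
wrist_force: [0.4, 0.6, -2.2]
gripper_width: 0.0494
gripper_force: 42.1
```

Request:
play_rows(
  plan=[
    [[0.1,-0.25,0],[0,0,0]],
    [[0.21,-0.5,0],[0,0,0]],
    [[0.29,-0.7,0],[0,0,0]],
    [[0.36,-0.85,0],[0,0,0]],
    [[0.36,-0.85,0],[0,0,0]],
    [[0.36,-0.85,0],[0,0,0]],
    [[0.34,-0.8,0],[0,0,0]],
    [[0.29,-0.7,0],[0,0,0]],
    [[0.23,-0.55,0],[0,0,0]],
    [[0.12,-0.29,0],[0,0,0]],
  ],
)

```text
time: 13.6
tcp_pos: [0.6048, -0.2873, 0.2244]
ee_rot: [0.991, 0.132, -0.001, -0.001]
wrist_force: [-0.5, -0.3, -2.2]
gripper_width: 0.0494
gripper_force: 42.3
```

Request:
play_rows(
  plan=[
    [[0,0,-0.3],[0,0,0]],
    [[0,0,-0.6],[0,0,0]],
    [[0,0,-0.7],[0,0,0]],
    [[0,0,-0.6],[0,0,0]],
    [[0,0,-0.4],[0,0,0]],
    [[0,0,-0.2],[0,0,0]],
    [[0,0,-0.15],[0,0,0]],
    [[0,0,-0.08],[0,0,0]],
    [[0,0,-0.03],[0,0,0]],
    [[0,0,0],[0,0,0]],
  ],
)

```text
time: 14.6
tcp_pos: [0.6057, -0.2843, 0.0756]
ee_rot: [0.991, 0.133, 0.001, 0.0]
wrist_force: [-1.3, 2.2, 3.4]
gripper_width: 0.0493
gripper_force: 42.8
```

Contact is felt, so I'll release and retract, then go to yellow: from (0.605,-0.284) to (0.516,0.1095), a shift of (-1.78,7.87) units.

Request:
play_rows(
  plan=[
    [[0,0,0],[0,0,0]],
    [[0,0,0],[0,0,0]],
    [[0,0,0],[0,0,0]],
    [[0,0,0],[0,0,0]],
    [[0,0,0],[0,0,0]],
    [[0,0,0],[0,0,0]],
    [[0,0,0],[0,0,0]],
  ],
  gripper=0,
)

```text
time: 15.3
tcp_pos: [0.6052, -0.2842, 0.0742]
ee_rot: [0.991, 0.133, -0.0, -0.0]
wrist_force: [0.3, -0.0, -0.4]
gripper_width: 0.0852
gripper_force: 0.0
```

Request:
play_rows(
  plan=[
    [[0,0,0.3],[0,0,0]],
    [[0,0,0.6],[0,0,0]],
    [[0,0,0.7],[0,0,0]],
    [[0,0,0.7],[0,0,0]],
    [[0,0,0.5],[0,0,0]],
    [[0,0,0.2],[0,0,0]],
    [[0,0,0.06],[0,0,0]],
  ],
)

```text
time: 16.0
tcp_pos: [0.6054, -0.2843, 0.2287]
ee_rot: [0.991, 0.133, 0.001, 0.001]
wrist_force: [-0.3, 0.5, -0.2]
gripper_width: 0.0856
gripper_force: 0.0
```

Request:
play_rows(
  plan=[
    [[-0.1,0.4,0],[0,0,0]],
    [[-0.15,0.7,0],[0,0,0]],
    [[-0.2,0.9,0],[0,0,0]],
    [[-0.2,0.9,0],[0,0,0]],
    [[-0.2,0.9,0],[0,0,0]],
    [[-0.2,0.9,0],[0,0,0]],
    [[-0.2,0.9,0],[0,0,0]],
    [[-0.2,0.9,0],[0,0,0]],
    [[-0.2,0.8,0],[0,0,0]],
    [[-0.13,0.57,0],[0,0,0]],
  ],
)

```text
time: 17.0
tcp_pos: [0.5146, 0.1115, 0.226]
ee_rot: [0.991, 0.134, -0.001, -0.0]
wrist_force: [0.7, 0.2, 0.0]
gripper_width: 0.0857
gripper_force: 0.0
```

Request:
play_rows(
  plan=[
    [[0,0,0],[0,0,0]],
    [[0,0,-0.3],[0,0,0]],
    [[0,0,-0.6],[0,0,0]],
    [[0,0,-0.7],[0,0,0]],
    [[0,0,-0.7],[0,0,0]],
    [[0,0,-0.5],[0,0,0]],
    [[0,0,-0.2],[0,0,0]],
    [[0,0,0],[0,0,0]],
  ],
)

```text
time: 17.8
tcp_pos: [0.5154, 0.1088, 0.0759]
ee_rot: [0.991, 0.133, -0.002, -0.0]
wrist_force: [0.6, -0.7, 0.1]
gripper_width: 0.0854
gripper_force: 0.0
```

Request:
play_rows(
  plan=[
    [[0,0,0],[0,0,0]],
    [[0,0,0],[0,0,0]],
    [[0,0,0],[0,0,0]],
    [[0,0,0],[0,0,0]],
    [[0,0,0],[0,0,0]],
    [[0,0,0],[0,0,0]],
    [[0,0,0],[0,0,0]],
    [[0,0,0],[0,0,0]],
  ],
  gripper=255,
  force=40,
)

```text
time: 18.6
tcp_pos: [0.517, 0.1093, 0.0786]
ee_rot: [0.991, 0.133, 0.001, 0.0]
wrist_force: [-1.0, -0.5, 6.3]
gripper_width: 0.0495
gripper_force: 40.8
```

Request:
play_rows(
  plan=[
    [[0,0,0.3],[0,0,0]],
    [[0,0,0.6],[0,0,0]],
    [[0,0,0.7],[0,0,0]],
    [[0,0,0.7],[0,0,0]],
    [[0,0,0.5],[0,0,0]],
    [[0,0,0.2],[0,0,0]],
  ],
)

```text
time: 19.2
tcp_pos: [0.5169, 0.1095, 0.2301]
ee_rot: [0.991, 0.133, 0.002, 0.0]
wrist_force: [-0.1, 0.3, -3.4]
gripper_width: 0.0491
gripper_force: 42.1
```

Request:
play_rows(
  plan=[
    [[-0.15,0.3,0],[0,0,0]],
    [[-0.22,0.45,0],[0,0,0]],
    [[-0.27,0.55,0],[0,0,0]],
    [[-0.3,0.6,0],[0,0,0]],
    [[-0.3,0.6,0],[0,0,0]],
    [[-0.27,0.55,0],[0,0,0]],
    [[-0.25,0.5,0],[0,0,0]],
    [[-0.19,0.36,0],[0,0,0]],
    [[-0.15,0.3,0],[0,0,0]],
    [[0,0,0],[0,0,0]],
  ],
)

```text
time: 20.2
tcp_pos: [0.41, 0.3209, 0.2264]
ee_rot: [0.991, 0.134, -0.001, 0.0]
wrist_force: [-0.7, -1.3, -3.1]
gripper_width: 0.0491
gripper_force: 42.3
```

Request:
play_rows(
  plan=[
    [[0,0,-0.3],[0,0,0]],
    [[0,0,-0.6],[0,0,0]],
    [[0,0,-0.7],[0,0,0]],
    [[0,0,-0.6],[0,0,0]],
    [[0,0,-0.4],[0,0,0]],
    [[0,0,-0.2],[0,0,0]],
    [[0,0,-0.15],[0,0,0]],
    [[0,0,-0.08],[0,0,0]],
    [[0,0,-0.03],[0,0,0]],
    [[0,0,0],[0,0,0]],
  ],
)

```text
time: 21.2
tcp_pos: [0.4119, 0.32, 0.0756]
ee_rot: [0.991, 0.133, 0.001, -0.0]
wrist_force: [-0.6, -2.9, 4.6]
gripper_width: 0.0491
gripper_force: 42.7
```

Request:
play_rows(
  plan=[
    [[0,0,0],[0,0,0]],
    [[0,0,0],[0,0,0]],
    [[0,0,0],[0,0,0]],
    [[0,0,0],[0,0,0]],
    [[0,0,0],[0,0,0]],
    [[0,0,0],[0,0,0]],
    [[0,0,0],[0,0,0]],
  ],
  gripper=0,
)

```text
time: 21.9
tcp_pos: [0.4112, 0.3198, 0.0743]
ee_rot: [0.991, 0.133, -0.0, -0.0]
wrist_force: [-0.1, 0.4, 0.2]
gripper_width: 0.0856
gripper_force: 0.0
```

Request:
play_rows(
  plan=[
    [[0,0,0.3],[0,0,0]],
    [[0,0,0.6],[0,0,0]],
    [[0,0,0.7],[0,0,0]],
    [[0,0,0.7],[0,0,0]],
    [[0,0,0.5],[0,0,0]],
    [[0,0,0.2],[0,0,0]],
    [[0,0,0.06],[0,0,0]],
  ],
)

```text
time: 22.6
tcp_pos: [0.4114, 0.3199, 0.2278]
ee_rot: [0.991, 0.133, 0.001, -0.0]
wrist_force: [0.3, 0.3, -0.3]
gripper_width: 0.0852
gripper_force: 0.0
```

Run:
```python
from h import *
t=optics.capture("top"); cv2.imwrite("pics/t2.png",t["pixels"][:,:,::-1]); print(monitor.get_obs()["tcp_pos"])
caps(t,{"green":(246,216)})
```

```text
[0.41115069 0.31978304 0.22721816]
cap green [0.5327 0.0501] area 196 295
```

View pics/t2.png

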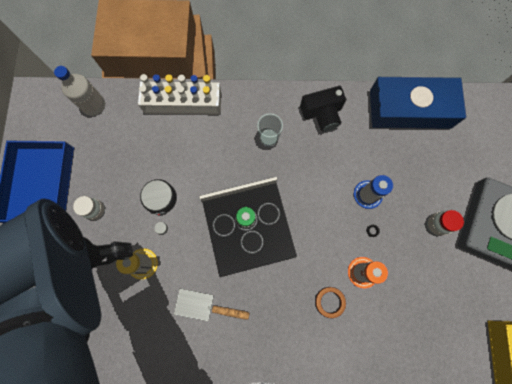

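All three tall capsules stand on their mats, with the orange lid at (376,272), blue at (383,184) and yellow at about (135,263). Green at (246,216) hasn't moved and is now free on all sides. I'll pick it up next.

Request:
play_rows(
  plan=[
    [[0.11,-0.25,0],[0,0,0]],
    [[0.2,-0.45,0],[0,0,0]],
    [[0.28,-0.62,0],[0,0,0]],
    [[0.31,-0.7,0],[0,0,0]],
    [[0.31,-0.7,0],[0,0,0]],
    [[0.31,-0.7,0],[0,0,0]],
    [[0.31,-0.7,0],[0,0,0]],
    [[0.28,-0.62,0],[0,0,0]],
    [[0.2,-0.45,0],[0,0,0]],
    [[0.11,-0.22,0],[0,0,0]],
  ],
)

```text
time: 23.65
tcp_pos: [0.5322, 0.0468, 0.2259]
ee_rot: [0.991, 0.132, -0.001, -0.0]
wrist_force: [-0.6, 0.7, 0.1]
gripper_width: 0.0856
gripper_force: 0.0
```

Request:
play_rows(
  plan=[
    [[0,0,0],[0,0,0]],
    [[0,0,-0.4],[0,0,0]],
    [[0,0,-0.7],[0,0,0]],
    [[0,0,-0.8],[0,0,0]],
    [[0,0,-0.7],[0,0,0]],
    [[0,0,-0.6],[0,0,0]],
    [[0,0,-0.4],[0,0,0]],
    [[0,0,-0.24],[0,0,0]],
    [[0,0,-0.1],[0,0,0]],
    [[0,0,0],[0,0,0]],
  ],
)

```text
time: 24.65
tcp_pos: [0.5321, 0.0497, 0.0303]
ee_rot: [0.991, 0.133, -0.0, -0.0]
wrist_force: [0.7, -0.0, -0.5]
gripper_width: 0.0854
gripper_force: 0.0
```

Request:
play_rows(
  plan=[
    [[0,0,0],[0,0,0]],
    [[0,0,0],[0,0,0]],
    [[0,0,0],[0,0,0]],
    [[0,0,0],[0,0,0]],
    [[0,0,0],[0,0,0]],
    [[0,0,0],[0,0,0]],
    [[0,0,0],[0,0,0]],
    [[0,0,0],[0,0,0]],
  ],
  gripper=255,
  force=40,
)

```text
time: 25.45
tcp_pos: [0.5327, 0.0493, 0.0313]
ee_rot: [0.991, 0.133, 0.001, 0.0]
wrist_force: [-2.2, -0.2, 6.8]
gripper_width: 0.0467
gripper_force: 40.3
```

Request:
play_rows(
  plan=[
    [[0,0,0.3],[0,0,0]],
    [[0,0,0.6],[0,0,0]],
    [[0,0,0.7],[0,0,0]],
    [[0,0,0.7],[0,0,0]],
    [[0,0,0.5],[0,0,0]],
    [[0,0,0.2],[0,0,0]],
  ],
)

```text
time: 26.05
tcp_pos: [0.5331, 0.0493, 0.1837]
ee_rot: [0.991, 0.133, 0.002, 0.0]
wrist_force: [0.5, 0.0, -1.5]
gripper_width: 0.047
gripper_force: 41.6
```

Request:
play_rows(
  plan=[
    [[0.06,0.25,0],[0,0,0]],
    [[0.1,0.45,0],[0,0,0]],
    [[0.14,0.6,0],[0,0,0]],
    [[0.15,0.65,0],[0,0,0]],
    [[0.15,0.65,0],[0,0,0]],
    [[0.15,0.65,0],[0,0,0]],
    [[0.14,0.6,0],[0,0,0]],
    [[0.1,0.45,0],[0,0,0]],
    [[0.07,0.37,0],[0,0,0]],
    [[0,0,0],[0,0,0]],
  ],
)

```text
time: 27.05
tcp_pos: [0.5843, 0.2854, 0.1781]
ee_rot: [0.991, 0.134, -0.001, 0.0]
wrist_force: [-0.7, -0.4, -1.6]
gripper_width: 0.0469
gripper_force: 41.6
```

Request:
play_rows(
  plan=[
    [[0,0,-0.3],[0,0,0]],
    [[0,0,-0.6],[0,0,0]],
    [[0,0,-0.6],[0,0,0]],
    [[0,0,-0.4],[0,0,0]],
    [[0,0,-0.15],[0,0,0]],
    [[0,0,-0.08],[0,0,0]],
    [[0,0,-0.04],[0,0,0]],
    [[0,0,-0.03],[0,0,0]],
    [[0,0,0],[0,0,0]],
    [[0,0,0],[0,0,0]],
  ],
)

```text
time: 28.05
tcp_pos: [0.5854, 0.2829, 0.0709]
ee_rot: [0.991, 0.133, 0.0, -0.0]
wrist_force: [0.1, -0.0, -1.6]
gripper_width: 0.047
gripper_force: 41.6
```

Request:
play_rows(
  plan=[
    [[0,0,-0.03],[0,0,0]],
    [[0,0,0],[0,0,0]],
    [[0,0,0],[0,0,0]],
  ],
)

```text
time: 28.35
tcp_pos: [0.5856, 0.283, 0.0703]
ee_rot: [0.991, 0.133, 0.001, -0.0]
wrist_force: [-3.6, -1.2, 9.0]
gripper_width: 0.0469
gripper_force: 42.8
```

Run:
```python
from h import *
w=optics.capture("wrist"); s=optics.capture("scene")
a=w["pixels"][:,:,::-1]; b=cv2.resize(s["pixels"][110:220,290:437,::-1],(512,384),interpolation=cv2.INTER_CUBIC)
cv2.imwrite("pics/g1.png",cv2.resize(np.hstack([a,b]),(800,300)))
```

```text
(no output)
```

View pics/g1.png

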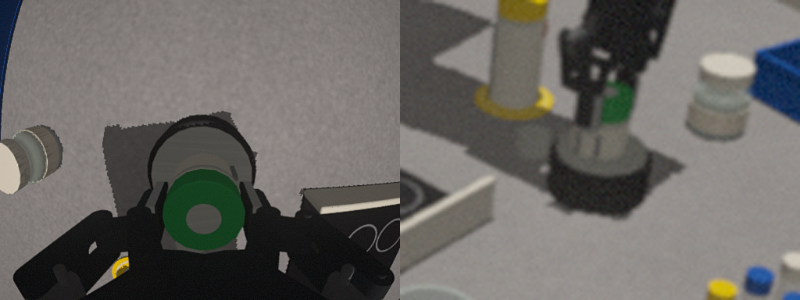

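The wrist view shows the green lid centred on the plate at about (204,210). The scene crop shows the capsule standing mid-plate and yellow centred on its mat. Releasing.

Request:
play_rows(
  plan=[
    [[0,0,0],[0,0,0]],
    [[0,0,0],[0,0,0]],
    [[0,0,0],[0,0,0]],
    [[0,0,0],[0,0,0]],
    [[0,0,0],[0,0,0]],
    [[0,0,0],[0,0,0]],
    [[0,0,0],[0,0,0]],
  ],
  gripper=0,
)

```text
time: 29.15
tcp_pos: [0.5852, 0.2828, 0.0688]
ee_rot: [0.991, 0.133, -0.0, -0.0]
wrist_force: [-0.3, -0.5, -1.0]
gripper_width: 0.0858
gripper_force: 0.0
```

Request:
play_rows(
  plan=[
    [[0,0,0.3],[0,0,0]],
    [[0,0,0.6],[0,0,0]],
    [[0,0,0.7],[0,0,0]],
    [[0,0,0.7],[0,0,0]],
    [[0,0,0.5],[0,0,0]],
    [[0,0,0.3],[0,0,0]],
    [[0,0,0.07],[0,0,0]],
    [[0,0,0],[0,0,0]],
    [[0,0,0],[0,0,0]],
  ],
)

```text
time: 30.05
tcp_pos: [0.5847, 0.2826, 0.2258]
ee_rot: [0.991, 0.133, -0.001, 0.0]
wrist_force: [0.4, 0.0, -0.5]
gripper_width: 0.0852
gripper_force: 0.0
```

Request:
play_rows(
  plan=[
    [[-0.2,0.04,0],[0,0,0]],
    [[-0.4,0.1,0],[0,0,0]],
    [[-0.5,0.1,0],[0,0,0]],
    [[-0.5,0.1,0],[0,0,0]],
    [[-0.5,0.1,0],[0,0,0]],
    [[-0.5,0.1,0],[0,0,0]],
    [[-0.4,0.1,0],[0,0,0]],
    [[-0.3,0.06,0],[0,0,0]],
    [[-0.18,0.04,0],[0,0,0]],
    [[0,0,0],[0,0,0]],
  ],
)

```text
time: 31.05
tcp_pos: [0.4104, 0.32, 0.2272]
ee_rot: [0.991, 0.133, -0.0, 0.0]
wrist_force: [0.9, -0.1, 0.3]
gripper_width: 0.085
gripper_force: 0.0
```

Run:
```python
from h import *
print(monitor.get_obs()["tcp_pos"])
w=optics.capture("wrist"); s=optics.capture("scene"); 
a=w["pixels"][:,:,::-1]; b=s["pixels"][:,:,::-1]
cv2.imwrite("pics/g2.png",cv2.resize(np.hstack([a,b]),(800,300)))
```

```text
[0.41041651 0.31999    0.22716219]
```

View pics/g2.png

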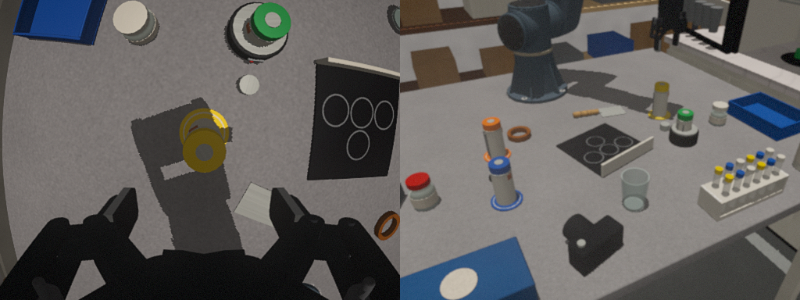

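Green stands on the warmer and all three tall capsules stand on their mats (orange at (491,125) and blue at (499,160) in the scene half). The yellow one goes back first.

Request:
play_rows(
  plan=[
    [[0,0,-0.3],[0,0,0]],
    [[0,0,-0.6],[0,0,0]],
    [[0,0,-0.7],[0,0,0]],
    [[0,0,-0.7],[0,0,0]],
    [[0,0,-0.5],[0,0,0]],
    [[0,0,-0.26],[0,0,0]],
    [[0,0,0],[0,0,0]],
    [[0,0,0],[0,0,0]],
  ],
)

```text
time: 31.95
tcp_pos: [0.412, 0.3201, 0.0751]
ee_rot: [0.991, 0.133, 0.0, -0.0]
wrist_force: [0.6, 0.4, 1.3]
gripper_width: 0.0853
gripper_force: 0.0
```

Request:
play_rows(
  plan=[
    [[0,0,0],[0,0,0]],
    [[0,0,0],[0,0,0]],
    [[0,0,0],[0,0,0]],
    [[0,0,0],[0,0,0]],
    [[0,0,0],[0,0,0]],
    [[0,0,0],[0,0,0]],
    [[0,0,0],[0,0,0]],
    [[0,0,0],[0,0,0]],
  ],
  gripper=255,
  force=40,
)

```text
time: 32.75
tcp_pos: [0.4117, 0.3201, 0.0753]
ee_rot: [0.991, 0.133, 0.001, -0.0]
wrist_force: [-0.3, -1.0, 6.3]
gripper_width: 0.049
gripper_force: 40.6
```

Request:
play_rows(
  plan=[
    [[0,0,0.3],[0,0,0]],
    [[0,0,0.6],[0,0,0]],
    [[0,0,0.7],[0,0,0]],
    [[0,0,0.7],[0,0,0]],
    [[0,0,0.5],[0,0,0]],
    [[0,0,0.26],[0,0,0]],
  ],
)

```text
time: 33.35
tcp_pos: [0.4116, 0.3201, 0.2297]
ee_rot: [0.991, 0.133, 0.001, -0.001]
wrist_force: [-0.2, -0.0, -3.4]
gripper_width: 0.0491
gripper_force: 42.2
```

Request:
play_rows(
  plan=[
    [[0.15,-0.3,0],[0,0,0]],
    [[0.22,-0.45,0],[0,0,0]],
    [[0.27,-0.55,0],[0,0,0]],
    [[0.3,-0.6,0],[0,0,0]],
    [[0.3,-0.6,0],[0,0,0]],
    [[0.27,-0.55,0],[0,0,0]],
    [[0.25,-0.5,0],[0,0,0]],
    [[0.19,-0.36,0],[0,0,0]],
    [[0.15,-0.3,0],[0,0,0]],
    [[0,0,0],[0,0,0]],
  ],
)

```text
time: 34.35
tcp_pos: [0.5165, 0.1079, 0.2265]
ee_rot: [0.991, 0.132, -0.001, 0.0]
wrist_force: [0.7, 0.1, -2.8]
gripper_width: 0.0496
gripper_force: 42.2
```

Request:
play_rows(
  plan=[
    [[0,0,-0.3],[0,0,0]],
    [[0,0,-0.6],[0,0,0]],
    [[0,0,-0.7],[0,0,0]],
    [[0,0,-0.6],[0,0,0]],
    [[0,0,-0.4],[0,0,0]],
    [[0,0,-0.2],[0,0,0]],
    [[0,0,-0.13],[0,0,0]],
    [[0,0,-0.05],[0,0,0]],
    [[0,0,-0.02],[0,0,0]],
    [[0,0,0],[0,0,0]],
  ],
)

```text
time: 35.35
tcp_pos: [0.5168, 0.1096, 0.0784]
ee_rot: [0.991, 0.133, 0.001, -0.0]
wrist_force: [-0.7, 0.8, 1.8]
gripper_width: 0.0491
gripper_force: 42.6
```

Request:
play_rows(
  plan=[
    [[0,0,0],[0,0,0]],
    [[0,0,0],[0,0,0]],
    [[0,0,0],[0,0,0]],
    [[0,0,0],[0,0,0]],
    [[0,0,0],[0,0,0]],
    [[0,0,0],[0,0,0]],
    [[0,0,0],[0,0,0]],
  ],
  gripper=0,
)

```text
time: 36.05
tcp_pos: [0.5162, 0.1093, 0.0773]
ee_rot: [0.991, 0.133, 0.0, -0.0]
wrist_force: [-0.2, -0.7, -1.3]
gripper_width: 0.0854
gripper_force: 0.0
```

Request:
play_rows(
  plan=[
    [[0,0,0.3],[0,0,0]],
    [[0,0,0.6],[0,0,0]],
    [[0,0,0.7],[0,0,0]],
    [[0,0,0.7],[0,0,0]],
    [[0,0,0.5],[0,0,0]],
    [[0,0,0.2],[0,0,0]],
    [[0,0,0],[0,0,0]],
  ],
)

```text
time: 36.75
tcp_pos: [0.5166, 0.1094, 0.228]
ee_rot: [0.991, 0.133, 0.001, 0.0]
wrist_force: [1.2, -0.5, -0.4]
gripper_width: 0.0853
gripper_force: 0.0
```

Request:
play_rows(
  plan=[
    [[0.1,-0.4,0],[0,0,0]],
    [[0.15,-0.7,0],[0,0,0]],
    [[0.2,-0.9,0],[0,0,0]],
    [[0.2,-0.9,0],[0,0,0]],
    [[0.2,-0.9,0],[0,0,0]],
    [[0.2,-0.9,0],[0,0,0]],
    [[0.2,-0.9,0],[0,0,0]],
    [[0.2,-0.9,0],[0,0,0]],
    [[0.2,-0.8,0],[0,0,0]],
    [[0.13,-0.57,0],[0,0,0]],
  ],
)

```text
time: 37.75
tcp_pos: [0.6047, -0.2866, 0.2245]
ee_rot: [0.991, 0.132, -0.001, -0.001]
wrist_force: [0.2, 1.0, 0.3]
gripper_width: 0.0852
gripper_force: 0.0
```

Request:
play_rows(
  plan=[
    [[0,0,0],[0,0,0]],
    [[0,0,-0.3],[0,0,0]],
    [[0,0,-0.6],[0,0,0]],
    [[0,0,-0.7],[0,0,0]],
    [[0,0,-0.7],[0,0,0]],
    [[0,0,-0.5],[0,0,0]],
    [[0,0,-0.26],[0,0,0]],
    [[0,0,0],[0,0,0]],
    [[0,0,0],[0,0,0]],
  ],
)

```text
time: 38.65
tcp_pos: [0.6056, -0.2839, 0.0749]
ee_rot: [0.991, 0.133, 0.0, 0.0]
wrist_force: [0.3, -0.7, 0.7]
gripper_width: 0.0855
gripper_force: 0.0
```

Request:
play_rows(
  plan=[
    [[0,0,0],[0,0,0]],
    [[0,0,0],[0,0,0]],
    [[0,0,0],[0,0,0]],
    [[0,0,0],[0,0,0]],
    [[0,0,0],[0,0,0]],
    [[0,0,0],[0,0,0]],
    [[0,0,0],[0,0,0]],
    [[0,0,0],[0,0,0]],
  ],
  gripper=255,
  force=40,
)

```text
time: 39.45
tcp_pos: [0.6057, -0.2845, 0.0755]
ee_rot: [0.991, 0.133, 0.001, 0.0]
wrist_force: [-1.4, 0.8, 6.1]
gripper_width: 0.049
gripper_force: 41.7
```

Request:
play_rows(
  plan=[
    [[0,0,0.3],[0,0,0]],
    [[0,0,0.6],[0,0,0]],
    [[0,0,0.7],[0,0,0]],
    [[0,0,0.7],[0,0,0]],
    [[0,0,0.5],[0,0,0]],
    [[0,0,0.26],[0,0,0]],
  ],
)

```text
time: 40.05
tcp_pos: [0.6057, -0.2844, 0.2307]
ee_rot: [0.991, 0.133, 0.001, 0.001]
wrist_force: [-0.0, -0.8, -2.8]
gripper_width: 0.0491
gripper_force: 42.0
```

Request:
play_rows(
  plan=[
    [[-0.1,0.25,0],[0,0,0]],
    [[-0.21,0.5,0],[0,0,0]],
    [[-0.29,0.7,0],[0,0,0]],
    [[-0.36,0.85,0],[0,0,0]],
    [[-0.36,0.85,0],[0,0,0]],
    [[-0.36,0.85,0],[0,0,0]],
    [[-0.34,0.8,0],[0,0,0]],
    [[-0.29,0.7,0],[0,0,0]],
    [[-0.23,0.55,0],[0,0,0]],
    [[-0.12,0.29,0],[0,0,0]],
  ],
)

```text
time: 41.05
tcp_pos: [0.4707, 0.0347, 0.2271]
ee_rot: [0.991, 0.134, -0.001, -0.0]
wrist_force: [0.8, -0.0, -1.9]
gripper_width: 0.0493
gripper_force: 42.2
```

Request:
play_rows(
  plan=[
    [[0,0,-0.3],[0,0,0]],
    [[0,0,-0.6],[0,0,0]],
    [[0,0,-0.7],[0,0,0]],
    [[0,0,-0.6],[0,0,0]],
    [[0,0,-0.4],[0,0,0]],
    [[0,0,-0.2],[0,0,0]],
    [[0,0,-0.13],[0,0,0]],
    [[0,0,-0.05],[0,0,0]],
    [[0,0,-0.02],[0,0,0]],
    [[0,0,0],[0,0,0]],
  ],
)

```text
time: 42.05
tcp_pos: [0.4727, 0.0329, 0.0784]
ee_rot: [0.991, 0.133, 0.001, 0.0]
wrist_force: [-1.4, 1.4, 4.1]
gripper_width: 0.0494
gripper_force: 42.5
```

Request:
play_rows(
  plan=[
    [[0,0,0],[0,0,0]],
    [[0,0,0],[0,0,0]],
    [[0,0,0],[0,0,0]],
    [[0,0,0],[0,0,0]],
    [[0,0,0],[0,0,0]],
    [[0,0,0],[0,0,0]],
    [[0,0,0],[0,0,0]],
  ],
  gripper=0,
)

```text
time: 42.75
tcp_pos: [0.4722, 0.0328, 0.0773]
ee_rot: [0.991, 0.133, -0.0, -0.0]
wrist_force: [0.8, 0.4, -0.7]
gripper_width: 0.0853
gripper_force: 0.0
```

Request:
play_rows(
  plan=[
    [[0,0,0.3],[0,0,0]],
    [[0,0,0.6],[0,0,0]],
    [[0,0,0.7],[0,0,0]],
    [[0,0,0.7],[0,0,0]],
    [[0,0,0.5],[0,0,0]],
    [[0,0,0.2],[0,0,0]],
    [[0,0,0],[0,0,0]],
  ],
)

```text
time: 43.45
tcp_pos: [0.4726, 0.0328, 0.2279]
ee_rot: [0.991, 0.133, 0.001, 0.0]
wrist_force: [-0.0, -0.4, -0.5]
gripper_width: 0.0855
gripper_force: 0.0
```

Request:
play_rows(
  plan=[
    [[-0.08,-0.3,0],[0,0,0]],
    [[-0.13,-0.5,0],[0,0,0]],
    [[-0.18,-0.7,0],[0,0,0]],
    [[-0.2,-0.75,0],[0,0,0]],
    [[-0.2,-0.75,0],[0,0,0]],
    [[-0.2,-0.75,0],[0,0,0]],
    [[-0.18,-0.7,0],[0,0,0]],
    [[-0.15,-0.6,0],[0,0,0]],
    [[-0.13,-0.5,0],[0,0,0]],
    [[-0.07,-0.3,0],[0,0,0]],
  ],
)

```text
time: 44.45
tcp_pos: [0.3952, -0.2608, 0.2256]
ee_rot: [0.991, 0.132, -0.001, -0.001]
wrist_force: [0.2, 0.2, 0.2]
gripper_width: 0.0854
gripper_force: 0.0
```

Request:
play_rows(
  plan=[
    [[0,0,0],[0,0,0]],
    [[0,0,-0.3],[0,0,0]],
    [[0,0,-0.6],[0,0,0]],
    [[0,0,-0.7],[0,0,0]],
    [[0,0,-0.7],[0,0,0]],
    [[0,0,-0.5],[0,0,0]],
    [[0,0,-0.26],[0,0,0]],
    [[0,0,0],[0,0,0]],
    [[0,0,0],[0,0,0]],
  ],
)

```text
time: 45.35
tcp_pos: [0.3964, -0.259, 0.0744]
ee_rot: [0.991, 0.133, -0.0, -0.0]
wrist_force: [0.1, -0.1, -0.3]
gripper_width: 0.0853
gripper_force: 0.0
```

Request:
play_rows(
  plan=[
    [[0,0,0],[0,0,0]],
    [[0,0,0],[0,0,0]],
    [[0,0,0],[0,0,0]],
    [[0,0,0],[0,0,0]],
    [[0,0,0],[0,0,0]],
    [[0,0,0],[0,0,0]],
    [[0,0,0],[0,0,0]],
    [[0,0,0],[0,0,0]],
  ],
  gripper=255,
  force=40,
)

```text
time: 46.15
tcp_pos: [0.3965, -0.2597, 0.0751]
ee_rot: [0.991, 0.133, 0.0, 0.0]
wrist_force: [-1.5, 2.3, 6.5]
gripper_width: 0.0494
gripper_force: 40.1
```

Request:
play_rows(
  plan=[
    [[0,0,0.3],[0,0,0]],
    [[0,0,0.6],[0,0,0]],
    [[0,0,0.7],[0,0,0]],
    [[0,0,0.7],[0,0,0]],
    [[0,0,0.5],[0,0,0]],
    [[0,0,0.26],[0,0,0]],
  ],
)

```text
time: 46.75
tcp_pos: [0.3965, -0.26, 0.2298]
ee_rot: [0.991, 0.133, 0.001, 0.001]
wrist_force: [-0.2, -0.6, -3.3]
gripper_width: 0.0496
gripper_force: 42.2
```

Request:
play_rows(
  plan=[
    [[0.2,0.35,0],[0,0,0]],
    [[0.35,0.55,0],[0,0,0]],
    [[0.4,0.65,0],[0,0,0]],
    [[0.4,0.65,0],[0,0,0]],
    [[0.4,0.65,0],[0,0,0]],
    [[0.4,0.65,0],[0,0,0]],
    [[0.35,0.55,0],[0,0,0]],
    [[0.25,0.4,0],[0,0,0]],
    [[0.17,0.3,0],[0,0,0]],
    [[0.1,0.17,0],[0,0,0]],
  ],
)

```text
time: 47.75
tcp_pos: [0.5474, -0.0127, 0.2272]
ee_rot: [0.991, 0.133, -0.0, -0.0]
wrist_force: [0.1, -0.1, -2.7]
gripper_width: 0.0488
gripper_force: 42.2
```

Request:
play_rows(
  plan=[
    [[0,0,-0.3],[0,0,0]],
    [[0,0,-0.6],[0,0,0]],
    [[0,0,-0.7],[0,0,0]],
    [[0,0,-0.6],[0,0,0]],
    [[0,0,-0.4],[0,0,0]],
    [[0,0,-0.2],[0,0,0]],
    [[0,0,-0.13],[0,0,0]],
    [[0,0,-0.05],[0,0,0]],
    [[0,0,-0.02],[0,0,0]],
    [[0,0,0],[0,0,0]],
  ],
)

```text
time: 48.75
tcp_pos: [0.5477, -0.0138, 0.0781]
ee_rot: [0.991, 0.133, 0.001, 0.0]
wrist_force: [-0.3, 0.0, -0.6]
gripper_width: 0.0495
gripper_force: 42.3
```

Request:
play_rows(
  plan=[
    [[0,0,-0.02],[0,0,0]],
    [[0,0,0],[0,0,0]],
    [[0,0,0],[0,0,0]],
  ],
)

```text
time: 49.05
tcp_pos: [0.5481, -0.0136, 0.078]
ee_rot: [0.991, 0.133, 0.001, 0.0]
wrist_force: [-2.2, 2.1, 11.2]
gripper_width: 0.0494
gripper_force: 43.3
```

Request:
play_rows(
  plan=[
    [[0,0,0],[0,0,0]],
    [[0,0,0],[0,0,0]],
    [[0,0,0],[0,0,0]],
    [[0,0,0],[0,0,0]],
    [[0,0,0],[0,0,0]],
    [[0,0,0],[0,0,0]],
    [[0,0,0],[0,0,0]],
  ],
  gripper=0,
)

```text
time: 49.75
tcp_pos: [0.5472, -0.0137, 0.0762]
ee_rot: [0.991, 0.133, -0.0, -0.0]
wrist_force: [-0.7, 0.1, 0.2]
gripper_width: 0.0852
gripper_force: 0.0
```

Request:
play_rows(
  plan=[
    [[0,0,0.3],[0,0,0]],
    [[0,0,0.6],[0,0,0]],
    [[0,0,0.7],[0,0,0]],
    [[0,0,0.7],[0,0,0]],
    [[0,0,0.5],[0,0,0]],
    [[0,0,0.3],[0,0,0]],
    [[0,0,0],[0,0,0]],
  ],
)

```text
time: 50.45
tcp_pos: [0.5481, -0.0137, 0.2333]
ee_rot: [0.991, 0.133, 0.002, 0.0]
wrist_force: [0.4, 0.1, -1.1]
gripper_width: 0.0852
gripper_force: 0.0
```

Request:
play_rows(
  plan=[
    [[-0.3,-0.5,0],[0,0,0]],
    [[-0.4,-0.7,0],[0,0,0]],
    [[-0.4,-0.7,0],[0,0,0]],
    [[-0.4,-0.7,0],[0,0,0]],
    [[-0.4,-0.7,0],[0,0,0]],
    [[-0.4,-0.7,0],[0,0,0]],
    [[-0.4,-0.7,0],[0,0,0]],
    [[-0.3,-0.5,0],[0,0,0]],
    [[-0.1,-0.2,0],[0,0,0]],
    [[0,0,0],[0,0,0]],
  ],
)

```text
time: 51.45
tcp_pos: [0.3917, -0.2842, 0.2305]
ee_rot: [0.991, 0.132, -0.0, -0.0]
wrist_force: [1.3, 0.4, -0.8]
gripper_width: 0.0853
gripper_force: 0.0
```

Run:
```python
from h import *
t=optics.capture("top"); cv2.imwrite("pics/t3.png",t["pixels"][:,:,::-1])
caps(t,{"orange":(270,206),"blue":(251,238),"yellow":(219,219)}); caps(t,{"green":(158,192)},z=.045)
print(monitor.get_obs())
for r in regions_of("top","beaker")[:1]: print(r["position"])
```

```text
cap orange [ 0.5498 -0.0118] area 320 364
cap blue [0.473  0.0339] area 287 370
cap yellow [0.517  0.1106] area 316 372
cap green [0.5852 0.2836] area 190 340
{'time': 51.5, 'joints': array([-7.22103039e-01,  2.31565960e-01,  1.81712814e+00,  2.49929714e-04,
        1.09399680e+00,  5.82752688e-01]), 'qvel': array([ 0.02949033, -0.00824896, -0.00066482,  0.00241919,  0.00315465,
        0.00650405]), 'tau': array([-1.77734390e+00, -4.24528599e+01, -2.84938592e+01, -9.54902940e-02,
       -2.82754231e-02, -1.72249814e-01]), 'tcp_pos': array([ 0.39215778, -0.28336694,  0.230603  ]), 'ee_rot': array([ 9.91179922e-01,  1.32521876e-01, -2.76552411e-04, -4.87207350e-04]), 'wrist_force': array([ 0.27460737, -0.02528249,  0.42125902]), 'wrist_torque': array([ 0.04477468, -0.0105753 ,  0.0056398 ]), 'gripper_force': 0.0, 'gripper_width': 0.08527950542555553}
[266.6, 131.1]
```

View pics/t3.png

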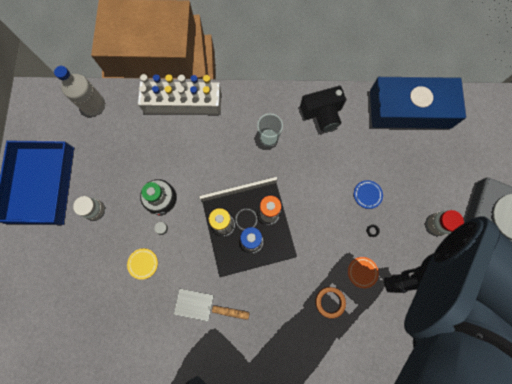

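The tall capsules are back within 2 mm of their start spots: yellow (219,219), blue (251,238) and orange (270,206). Green is centred on the warmer at (151,191), and the beaker hasn't moved. Handing in.

```bash
python3 -c "
from cell import robot; print(robot.close_job())"
```

```text
the job is handed in; nothing more can be done
None
```

I handed the job in: the green capsule stands in the middle of the warmer plate, and the three tall capsules are back within about 2 mm of their original rack spots. Everything is released, and the beaker did not move; the hand-in call returned no verdict.

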